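Close a dowelled stone joint and hold it shut

TASK

Take the wooden slip off the joint face of the clamped lower stone and leave it lying flat on the bench. Then pick up the stone with the two drilled holes, fit it the right way round on the two steel dowels (large hole on the thick dowel, small hole on the thin one) and push it down against the springy rubber seal until the joint is fully closed, stone on stone. Finish still holding it pressed shut - do not let go - and leave everything else on the bench where it is.

Things in the scene. Friction and masses are not known exactly. Their poses are not given: they have to be found in the camera images.
- base: Fixed lower stone: grey block 130 (x) x 52 (y) x 50 mm high on two 20 mm high timber bearers (at x = -45 and +45 mm, 34 mm wide, reaching to y = -65 and +65 mm). A steel bar clamp grips its ends, all below the joint, and reaches from x = -75 to x = +152 mm. Origin: on the bench under the block's centre; z up, x along the stone from the thick dowel to the thin one.
- joint_face (a point): Centre of the lower stone's flat top, the joint face, 70 mm above the bench; axes as base. The stone with holes must come down on it.
- seal (a joint): Two black rubber strips (104 mm along x, 6 mm wide, at y = -18 and +18 mm) on the joint face. 0: 5 mm proud; 0.005 m: pushed flush. They sink together on springs: 7.7 N starts them, about 15 N brings them flush. The upper stone's weight (5 to 6.5 N) does not move them: the robot must add some 10 N and keep it up, or the stone rises again.
- dowel_big (a point): Foot of the thick steel dowel, on the joint face at x = -32, y = 0 mm from joint_face. It is 14 mm in diameter and stands 24 mm above the joint face, the last 7 mm tapering to 7 mm. Axes as joint_face.
- dowel_small (a point): Foot of the thin steel dowel, on the joint face at x = +22, y = 0 mm from joint_face. It is 10 mm in diameter and stands 24 mm above the joint face, the last 7 mm tapering to 3 mm. Axes as joint_face.
- cap_center (a point): Centre (20 mm above the underside, near the centre of mass) of the loose upper stone: grey, 110 (x) x 60 (y) x 40 mm high, 0.5 to 0.65 kg, lying right way up. Two holes go through it: 17 mm wide at x = -32 and 13 mm at x = +22 mm (y = 0). The last 20 mm at the +x end is a rounded lip only 22 mm high. x points to the lip, z up.
- cap_under (a point): Point of the upper stone's underside below its centre; same axes. Closed, it coincides with joint_face and the x axes agree; resting on the unpressed seal it is 5 mm higher. The long sides then overhang the lower stone by 4 mm each, so the stone can stay gripped across its 60 mm width.
- hole_big (a point): Centre of the 17 mm hole's mouth in the underside of the upper stone.
- hole_small (a point): Centre of the 13 mm hole's mouth in the underside of the upper stone.
- slip_center (a point): Centre of the loose pale wooden slip, 22 (x) x 110 (y) x 14 mm high, 25 g. It starts across the joint face on the seal, between the dowels (underside 75 mm above the bench), y nearly along base's y. Its +y end juts about 39 mm out on the robot's side: pinch it there across the 22 mm. The bench between the lower stone and the robot is clear.
- offcut_at (a point): Bystander: centre of a plain undrilled stone block, 110 (x) x 60 (y) x 40 mm, with no holes and no lip.
- hammer_at (a point): Bystander: mason's hammer with a wooden handle, 260 mm long.
- chisel_at (a point): Bystander: steel chisel, about 180 mm long.
- brush_at (a point): Bystander: bench brush, 220 mm long.
- tin_at (a point): Bystander: centre of a metal tin, 66 mm in diameter, 90 mm high.
- block_at (a point): Bystander: centre of a wooden block, 100 x 45 x 40 mm.
There are look-alikes about, which are no part of the job. What is shaped like the part that bears cap_center but blue or yellow is not meant.

How it is judged:
By the outcome, as a careful person would: the job done as asked, in the order asked, and still so for the second after the job is handed in, while the arm keeps its last pose, push and grip.
It also fails if it takes over 61 s, if anything falls off the work surface, if the arm or the gripper's body presses on something with over 40 N, if the wrist force passes 120 N, or if a joint passes its speed limit or range.

ROBOT

A 6-joint arm with a two-finger parallel gripper is mounted at the origin on the work surface. World frame = base frame: x ahead of the robot, y to its left, z up, the work surface at z = 0. Lengths are in m, angles in degrees, forces in N, time in s.
With the tool pointing down it reaches from about 0.325 to 0.775 m from the base axis. Payload 9.3 kg.
Tool frame: the origin (TCP) lies midway between the tips of the shut fingers; the grasp point (between the pads) lies 19 mm behind it; z points along the fingers, y is the direction in which the jaws open and shut (so a half turn about z gives the same grasp; the last joint's range is limited). The gripper opens to 85 mm and grips with 20 to 120 N. Pads are 22 mm wide; open, the fingers measure 114 mm over their backs; the gripper's body (76 mm by 85 mm) begins 54 mm behind the grasp point. The pads swing forward as they close: fully open they stand 13 mm farther back than shut.
Start: joints at [65.455, 14.817, 1.232, 76.415, 0, 81.257], TCP at [0.15, 0.529, 0.231] pointing down, gripper open.
Joint ranges: [-174.27, 174.27], [-52.1, 104.24], [-59.71, 78.15], [-110.17, 111.67], [-87.03, 83.33], [-180, 180]. Speed limits (degrees/s): [127.2, 127.2, 159.86, 180, 180, 180].

INTERFACE

Orientations are given as a 3x3 rotation matrix whose columns are the frame's x, y, z axes.
In Python, from plant import ctrl gives the robot as it stands.
- The arm moves only by the tool step_arm, never from a script. Its argument "commands" is a list of rows, each a list of 3 entries, a list of its own where there are three numbers: the shift along the tool's x, y, z in cm, then the turn, a rotation vector about the tool's x, y, z in rad, then the closure, from -1 (fully open) to 1 (shut). In form: [[[tx, ty, tz], [ax, ay, az], grip], ...]. A call has exactly 8 rows; each row is the pose to reach, as a shift and turn from the pose commanded when the call began, along the tool's axes at that moment; what a row does not reach only later rows make up. A row lasts 1/10 s, in which the tool goes at most 50 mm and 8.59 degrees, less where a joint would pass 70% of its speed; a pose out of reach is approached as far as the arm can. A call with a gripper value outside its range is refused whole. The fingers move at their own pace and stop on an object; "newtons" is the grip in N (left out, the last holds). Time passes only in rows, so rows that repeat a pose let the fingers close, or fill a call up. It gives the time, the measured TCP pose, the force and the opening at its end, in the units of the state.
- ctrl.get_obs(): the state, without advancing time (a new reading comes with each control period).
- ctrl.snapshot(name): name is "scene" or "top"; returns the picture (384x512x3 uint8, red, green, blue); there is no depth.
- ctrl.camera_info(name): a dict with "mtx" (3x3 intrinsics, pixels), "R" (3x3) and "t" (3): a world point X has camera coordinates R X + t. Camera axes: x right, y down, z forward; pixel columns grow to the right and rows downward; lengths in m; the calibration is good to about 2 mm. A picture is of the moment at which its call begins. camera_info takes no time and is no camera call.
- ctrl.close_job(): hands the job in, once; it reports no verdict.
The state is a dict: "time_s": time; "qpos": joint angles; "joint_vel": joint speeds; "effort": joint torques, N m; "tcp_pos": TCP position; "orientation": TCP orientation; "contact_force": force on the tool from outside, world axes, zero at the start; "ft_torque": the same for the moment, N m; "finger_gap": opening from 0.0 (shut) to 1.0 (fully open).
Only numpy, scipy, OpenCV 4.12 (cv2) and the standard library are available. Lean on these libraries where they do the work, as an engineer would, in place of code of your own. Each camera call takes 0.05 s, during which the arm holds its last target.

## Working session

There is one attempt and no reset: what is moved stays moved. The work goes in short steps, Python scripts to look and compute and a tool call to move; the robot and the scene stay as the last step left them, time stands still between calls to the robot, and variables do not carry over. Pictures are saved under pics/ and viewed, and the job is handed in when it is done.

Besides the shell and the picture viewer there is one more tool, called after "Request:" by a JSON object that holds its "name" and its "arguments". step_arm: Moves the arm, as the interface text tells. Its arguments: {"type":"object","properties":{"commands":{"type":"array"},"newtons":{"type":"number"}},"required":["commands"]}

```bash
ls; mkdir -p pics; python3 - <<'E'
from plant import ctrl
import cv2
print(ctrl.get_obs())
for n in("scene","top"):
    im=ctrl.snapshot(n); cv2.imwrite(f"pics/{n}0.png",im[:,:,::-1]); print(ctrl.camera_info(n))
E
```

```text
pics
{'time_s': 0.0, 'qpos': array([6.54538776e+01, 1.48517843e+01, 1.18761870e+00, 7.64159990e+01,
       3.12861661e-04, 8.12569684e+01]), 'joint_vel': array([-0.08493562,  0.0570737 , -0.03006078,  0.01115035,  0.05617818,
       -0.04234996]), 'effort': array([-3.56808287e-04, -5.55644774e+01,  3.44522488e+01,  1.39502913e-02,
       -2.72553352e-04, -9.71038247e-06]), 'tcp_pos': array([0.14965765, 0.52893769, 0.23064178]), 'orientation': array([[-9.62203239e-01,  2.72331751e-01, -5.86203766e-04],
       [ 2.72332295e-01,  9.62202425e-01, -1.27042333e-03],
       [ 2.18070074e-04, -1.38204766e-03, -9.99999021e-01]]), 'contact_force': array([-0.93972691, -0.07926325, -0.63562114]), 'ft_torque': array([-0.0091263 ,  0.00956341,  0.00098826]), 'finger_gap': 0.9965895489587382}
{'mtx': array([[473.88350367,   0.        , 260.06015475],
       [  0.        , 473.88350367, 191.51305568],
       [  0.        ,   0.        ,   1.        ]]), 'R': array([[-0.56013532,  0.82824015, -0.01633031],
       [ 0.49637723,  0.3197851 , -0.8070608 ],
       [-0.66321797, -0.46016926, -0.59024248]]), 't': array([ 0.28975761, -0.2043223 ,  1.79657737])}
{'mtx': array([[460.08600557,   0.        , 256.50507709],
       [  0.        , 460.08600557, 187.0844022 ],
       [  0.        ,   0.        ,   1.        ]]), 'R': array([[-0.01438828, -0.99982655,  0.01182549],
       [-0.98209783,  0.01190963, -0.1879947 ],
       [ 0.18782126, -0.01431871, -0.98209885]]), 't': array([0.0165222 , 0.54547014, 1.29641192])}
```

```bash
python3 - <<'E'
import cv2
for n in("scene","top"):
    im=cv2.imread(f"pics/{n}0.png"); cv2.imwrite(f"pics/{n}0b.png",cv2.resize(im,(800,600),interpolation=cv2.INTER_CUBIC))
E
```

```text
(no output)
```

View pics/scene0b.png

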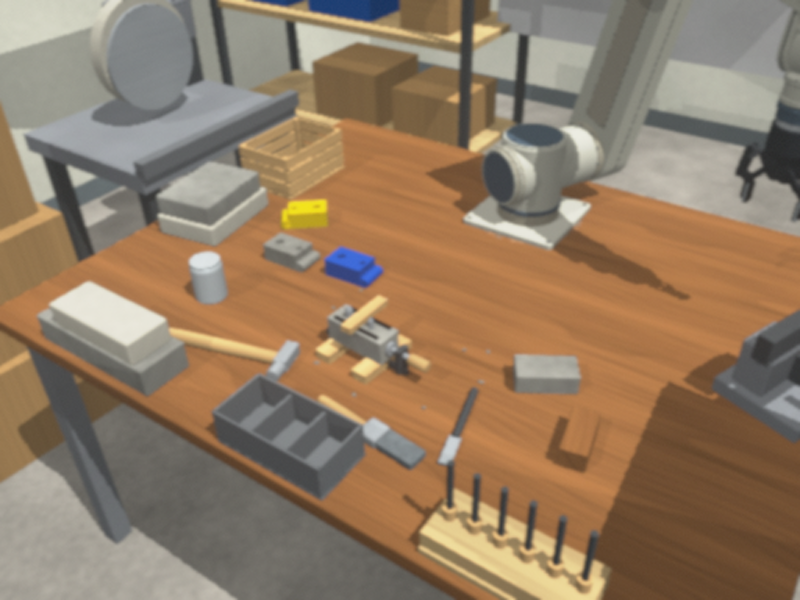

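View pics/top0b.png

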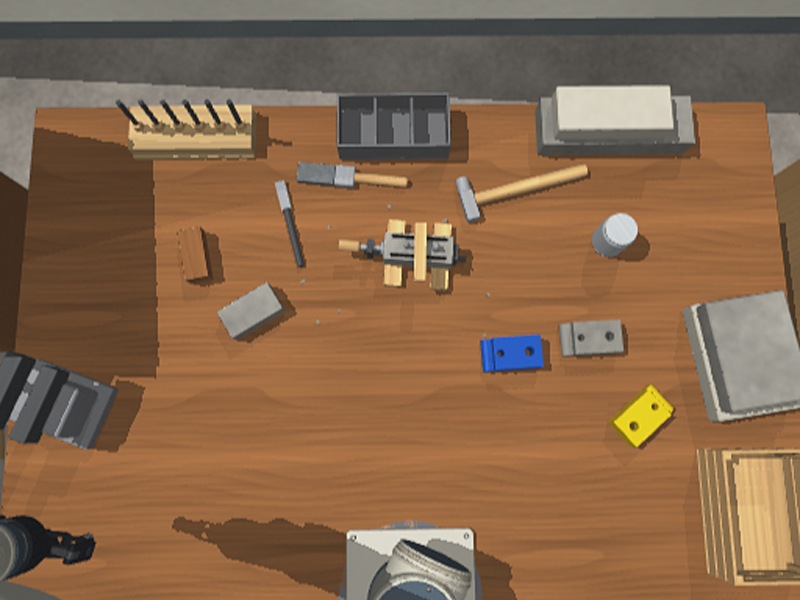

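The top picture shows the lower stone near (420,250) of the 800x600 view, with the slip across it. The grey drilled stone is near (592,338), its lip on the left (+y world), and the blue and yellow look-alikes are beside it. Next I enlarge these areas.

```bash
python3 - <<'E'
import cv2
t=cv2.imread("pics/top0.png"); s=cv2.imread("pics/scene0.png")
def crop(im,x,y,w,h,k,n): cv2.imwrite(n,cv2.resize(im[y:y+h,x:x+w],None,fx=k,fy=k,interpolation=cv2.INTER_CUBIC))
crop(t,205,130,100,75,8,"pics/tbase.png")
crop(t,300,190,110,80,7,"pics/tcap.png")
crop(s,195,180,90,67,8,"pics/sbase.png")
crop(s,160,140,90,60,8,"pics/scap.png")
E
```

```text
(no output)
```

View pics/tbase.png

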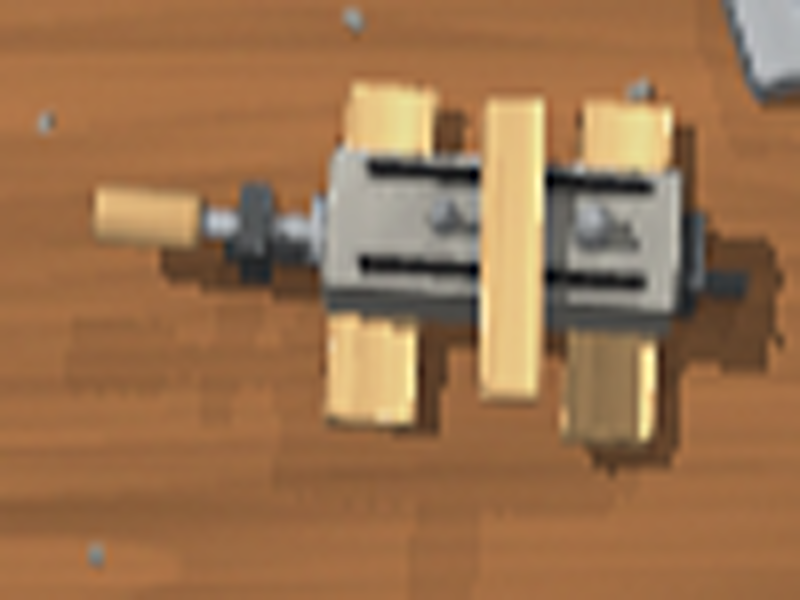

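View pics/tcap.png

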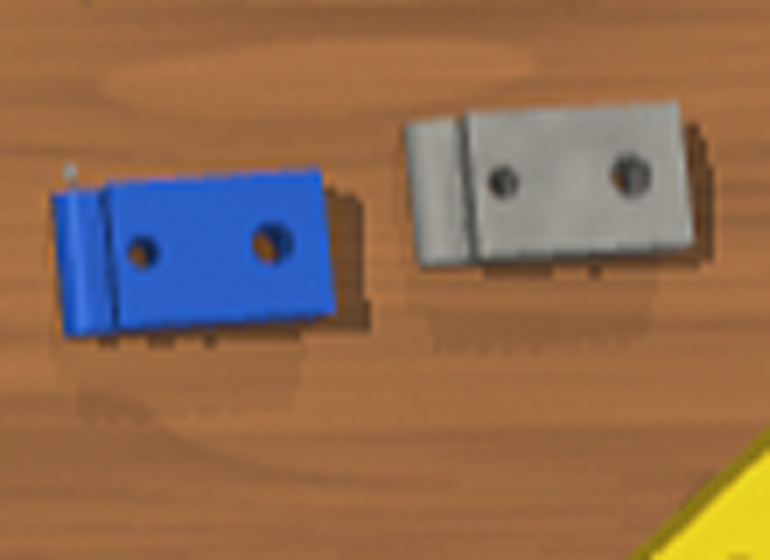

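View pics/sbase.png

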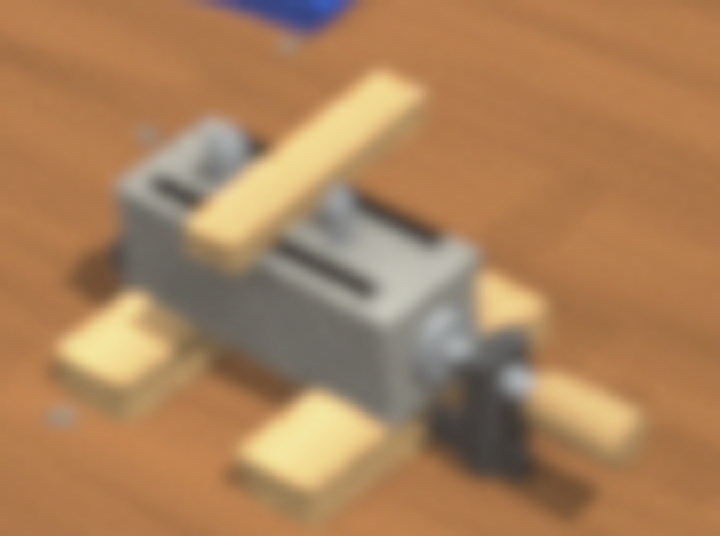

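View pics/scap.png

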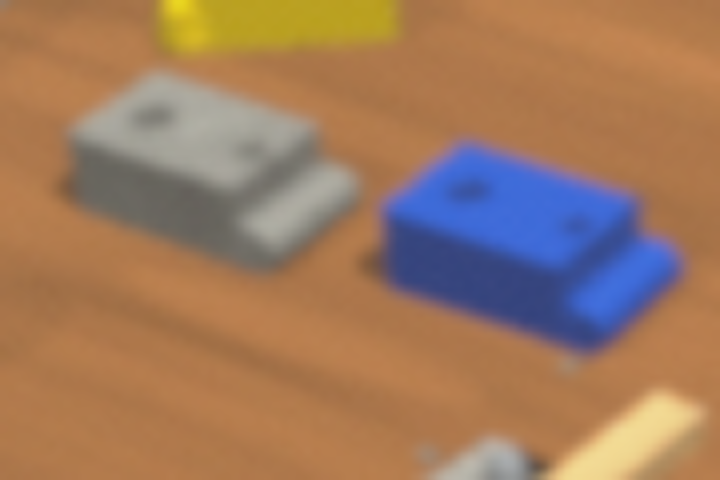

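The enlarged views give the corners. In the top crop the thick dowel is at (592,225) and the thin one at (445,215), so base +x runs to world +y. The cap's small hole is at (503,182) and its big hole at (632,176), so it already faces the same way as the base. I'll fit the poses now.

```bash
cat > h.py <<'E'
import numpy as np, cv2
from scipy.optimize import least_squares
from plant import ctrl
CI={n:ctrl.camera_info(n) for n in("scene","top")}
def proj(n,X):
    c=CI[n]; p=(c["R"]@np.atleast_2d(X).T).T+c["t"]; q=(c["mtx"]@p.T).T; return q[:,:2]/q[:,2:]
def full(uv,k,x0,y0): return (np.array(uv,float)+.5)/k-.5+np.array([x0,y0])
def fit(obs,g,z0=0.,show=True):
    """obs: list of (cam, local xyz mm, full px)"""
    L=np.array([o[1] for o in obs],float)/1000; P=np.array([o[2] for o in obs])
    def res(p):
        c,s=np.cos(p[2]),np.sin(p[2]); W=np.c_[p[0]+c*L[:,0]-s*L[:,1],p[1]+s*L[:,0]+c*L[:,1],L[:,2]+z0]
        return np.array([proj(o[0],w)[0] for o,w in zip(obs,W)])-P
    r=least_squares(lambda p:res(p).ravel(),g,x_scale=[.01,.01,.1])
    if show: print(np.round(res(r.x),1).tolist())
    return r.x
def crop(n,x,y,w,h,k,name):
    im=ctrl.snapshot(n)[:,:,::-1]; cv2.imwrite(f"pics/{name}_full.png",im)
    cv2.imwrite(f"pics/{name}.png",cv2.resize(im[y:y+h,x:x+w],None,fx=k,fy=k,interpolation=cv2.INTER_CUBIC))
E
cat > m1.py <<'E'
from h import *
for n in CI: print(n,-CI[n]["R"].T@CI[n]["t"])
def go(T,S,kt,ks,g,name):
    a=[("top",l,full(u,*kt)) for l,u in T]; b=[("scene",l,full(u,*ks)) for l,u in S]
    for lab,o in(("top",a),("scene",b),("both",a+b)):
        if len(o): r=fit(o,g); print(name,lab,np.round(r[:2]*1000,1),round(np.degrees(r[2]),2))
kt=(8,205,130); ks=(8,195,180)
T=[((65,-26,70),(337,148)),((-65,-26,70),(678,170)),((-65,26,70),(672,312)),((65,26,70),(325,290)),
 ((52,-18,75),(368,165)),((-52,-18,75),(652,187)),((52,18,75),(360,262)),((-52,18,75),(645,283))]
S=[((-65,-26,70),(120,185)),((-65,26,70),(225,120)),((65,26,70),(478,248)),((65,-26,70),(385,320))]
go(T,S,kt,ks,[.55,0,1.57],"base")
T=[((-11,-55,89),(545,98)),((11,-55,89),(485,97)),((-11,55,89),(538,400)),((11,55,89),(480,398))]
S=[((-11,55,89),(382,68)),((11,55,89),(426,95)),((-11,-55,89),(187,222)),((11,-55,89),(235,247))]
go(T,S,kt,ks,[.55,0,1.57],"slip")
T=[((35,-30,40),(467,112)),((-55,-30,40),(678,100)),((-55,30,40),(692,245)),((35,30,40),(480,258)),((22,0,40),(503,182)),((-32,0,40),(632,176))]
S=[((-55,-30,40),(70,135)),((-55,30,40),(155,70)),((35,30,40),(318,128)),((35,-30,40),(232,190)),((-32,0,40),(153,117)),((22,0,40),(254,148))]
go(T,S,(7,300,190),(8,160,140),[.4,-.3,1.57],"cap")
E
python3 m1.py
```

```text
scene [1.4552468  0.65208001 0.90024759]
top [0.29244905 0.02858594 1.37555477]
[[-0.6, -0.0], [0.9, 0.3], [0.7, -0.3], [-0.4, -0.6], [-0.3, 0.3], [-0.2, 0.0], [-0.1, 0.2], [-0.1, -0.0]]
base top [627.9 -24.2] 85.29
[[-0.2, -0.6], [-0.8, -0.8], [0.9, 0.5], [0.1, 0.7]]
base scene [625.7 -22. ] 83.7
[[-0.8, 0.1], [0.8, 0.7], [0.4, 0.2], [-0.7, -0.5], [-0.5, 0.4], [-0.5, 0.4], [-0.4, 0.3], [-0.4, 0.4], [-1.1, -0.3], [-1.9, -0.6], [0.3, 0.4], [-0.2, 0.7]]
base both [627.2 -23.4] 84.8
[[0.0, 0.3], [-0.0, 0.3], [0.2, -0.3], [-0.2, -0.3]]
slip top [616.2 -26. ] 87.79
[[-0.2, 0.4], [0.3, -0.4], [-0.1, 0.2], [-0.0, -0.1]]
slip scene [615. -24.] 87.91
[[-0.3, 0.6], [-0.4, 0.5], [-0.1, -0.1], [-0.5, -0.0], [-0.5, 0.4], [-0.1, -0.5], [-0.5, 0.1], [-0.4, -0.2]]
slip both [615.5 -25.1] 87.87
[[-0.2, 0.2], [-0.0, 0.3], [0.3, -0.1], [-0.0, -0.4], [0.1, 0.1], [-0.1, -0.0]]
cap top [ 459.5 -348.5] 92.28
[[-0.3, -0.1], [0.2, 0.2], [0.2, -0.3], [0.1, 0.1], [0.1, -0.1], [-0.2, 0.2]]
cap scene [ 457.8 -346.6] 92.79
[[-0.5, 0.5], [-0.3, 0.5], [0.0, 0.1], [-0.3, -0.1], [-0.2, 0.3], [-0.3, 0.2], [-0.7, -0.1], [-0.2, 0.2], [-0.2, -0.3], [-0.4, 0.1], [-0.3, -0.1], [-0.6, 0.2]]
cap both [ 458.7 -347.7] 92.45
```

```bash
cat > mv.py <<'E'
import numpy as np, sys
from scipy.spatial.transform import Rotation as Ro
from plant import ctrl
def Rt(yaw):
    y=np.radians(yaw); return np.array([[-np.sin(y),np.cos(y),0],[np.cos(y),np.sin(y),0],[0,0,-1]])
def plan(p,yaw,R0=None,p0=None):
    o=ctrl.get_obs(); R0=o["orientation"] if R0 is None else R0; p0=o["tcp_pos"] if p0 is None else p0
    d=R0.T@(np.array(p)-p0)*100; r=Ro.from_matrix(R0.T@Rt(yaw)).as_rotvec()
    print("t",round(o["time_s"],2),"tcp",np.round(o["tcp_pos"]*1000,1),"yaw",np.round(np.degrees(np.arctan2(o["orientation"][1,1],o["orientation"][0,1])),2),"tiltz",np.round(o["orientation"][:,2],4),"F",np.round(o["contact_force"],1),"gap",round(o["finger_gap"],3))
    print("shift cm",np.round(d,2),"rot",np.round(r,4))
if __name__=="__main__":
    a=[float(v) for v in sys.argv[1:]]
    plan(a[:3],a[3])
E
python3 mv.py .575 -.026 .15 87.8
```

```text
t 0.1 tcp [149.7 529.  230.7] yaw 74.2 tiltz [-5.0e-04 -1.1e-03 -1.0e+00] F [ 0.1 -0.2 -0.9] gap 0.999
shift cm [-56.04 -41.81   8.11] rot [-0.0012 -0.0004 -0.2374]
```

Request:
{"name": "step_arm", "arguments": {"commands": [[[-56.0,-41.8,5.0],[0,0,-0.237],-1],[[-56.0,-41.8,5.0],[0,0,-0.237],-1],[[-56.0,-41.8,5.0],[0,0,-0.237],-1],[[-56.0,-41.8,5.0],[0,0,-0.237],-1],[[-56.0,-41.8,5.0],[0,0,-0.237],-1],[[-56.0,-41.8,5.0],[0,0,-0.237],-1],[[-56.0,-41.8,5.0],[0,0,-0.237],-1],[[-56.0,-41.8,5.0],[0,0,-0.237],-1]], "newtons": 30}}

```text
time_s: 0.9
tcp_pos: [0.3913, 0.2132, 0.2028]
orientation: [[-0.999, 0.039, 0.0], [0.039, 0.999, 0.0], [-0.0, 0.0, -1.0]]
contact_force: [0.8, 1.9, 0.6]
finger_gap: 1.0
```

```bash
python3 mv.py .575 -.024 .15 87.8
```

```text
t 0.9 tcp [391.3 213.2 202.8] yaw 87.78 tiltz [ 1.e-04  1.e-04 -1.e+00] F [0.8 1.9 0.6] gap 1.0
shift cm [-19.28 -22.99   5.28] rot [ 0.0001  0.0001 -0.0003]
```

Request:
{"name": "step_arm", "arguments": {"commands": [[[-19.3,-23.0,5.3],[0,0,0],-1],[[-19.3,-23.0,5.3],[0,0,0],-1],[[-19.3,-23.0,5.3],[0,0,0],-1],[[-19.3,-23.0,5.3],[0,0,0],-1],[[-19.3,-23.0,5.3],[0,0,0],-1],[[-19.3,-23.0,5.3],[0,0,0],-1],[[-19.3,-23.0,5.3],[0,0,0],-1],[[-19.3,-23.0,5.3],[0,0,0],-1]]}}

```text
time_s: 1.7
tcp_pos: [0.5746, -0.0235, 0.1487]
orientation: [[-0.999, 0.041, -0.002], [0.041, 0.999, 0.0], [0.002, 0.0, -1.0]]
contact_force: [-0.6, 0.5, -0.0]
finger_gap: 1.001
```

```bash
python3 mv.py .575 -.024 .071 87.8
```

```text
t 1.7 tcp [574.6 -23.5 148.7] yaw 87.64 tiltz [-2.3e-03  5.0e-04 -1.0e+00] F [-0.6  0.5 -0. ] gap 1.001
shift cm [-0.06 -0.05  7.77] rot [ 0.0004 -0.0023 -0.0028]
```

Request:
{"name": "step_arm", "arguments": {"commands": [[[0,-0.05,4.0],[0,0,0],-1],[[0,-0.05,7.0],[0,0,0],-1],[[0,-0.05,7.8],[0,0,0],-1],[[0,-0.05,7.8],[0,0,0],0.0],[[0,-0.05,7.8],[0,0,0],1],[[0,-0.05,7.8],[0,0,0],1],[[0,-0.05,7.8],[0,0,0],1],[[0,-0.05,7.8],[0,0,0],1]], "newtons": 30}}

```text
time_s: 2.5
tcp_pos: [0.575, -0.0227, 0.0729]
orientation: [[-0.999, 0.039, 0.002], [0.039, 0.999, -0.0], [-0.002, -0.0, -1.0]]
contact_force: [-1.5, 0.3, 3.4]
finger_gap: 0.246
```

```bash
python3 mv.py .575 -.024 .11 87.8
```

```text
t 2.5 tcp [575.  -22.7  72.9] yaw 87.78 tiltz [ 1.6e-03 -2.0e-04 -1.0e+00] F [-1.5  0.3  3.4] gap 0.246
shift cm [-0.01 -0.13 -3.71] rot [-0.0001  0.0016 -0.0003]
```

Request:
{"name": "step_arm", "arguments": {"commands": [[[0,0,-1],[0,0,0],1],[[0,0,-3],[0,0,0],1],[[0,0,-4.5],[0,0,0],1],[[3,0,-4.5],[0,0,0],1],[[7,0,-4.5],[0,0,0],1],[[11,0,-4.5],[0,0,0],1],[[14,0,-4.5],[0,0,0],1],[[15.5,0,-4.5],[0,0,0],1]]}}

```text
time_s: 3.3
tcp_pos: [0.4174, -0.0165, 0.1177]
orientation: [[-0.999, 0.039, -0.0], [0.039, 0.999, -0.0], [0.0, -0.0, -1.0]]
contact_force: [-0.4, 0.6, 0.5]
finger_gap: 0.248
```

```bash
python3 mv.py .42 -.03 .002 87.8; python3 -c "
from h import *
crop('scene',190,150,110,82,7,'s1')"
```

```text
t 3.3 tcp [417.4 -16.5 117.7] yaw 87.77 tiltz [-1.e-04 -1.e-04 -1.e+00] F [-0.4  0.6  0.5] gap 0.248
shift cm [-0.32 -1.34 11.57] rot [-0.0001 -0.0001 -0.0006]
```

View pics/s1.png

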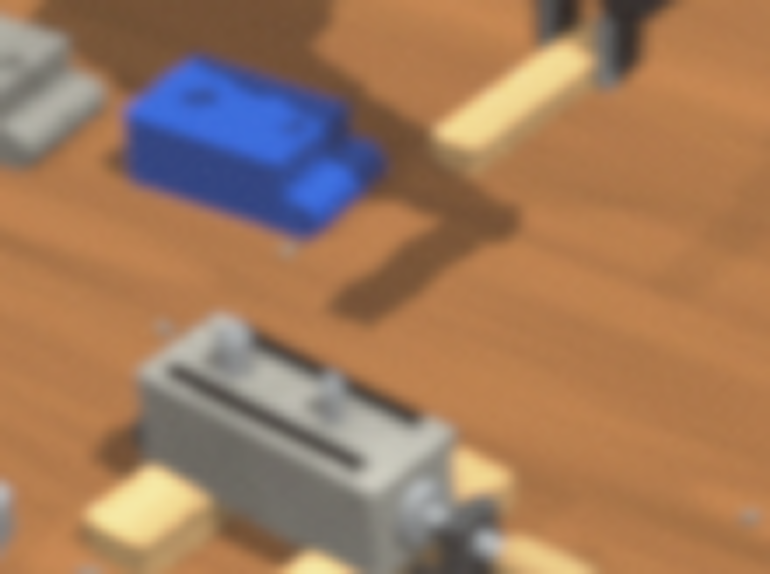

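Request:
{"name": "step_arm", "arguments": {"commands": [[[0,0,3.5],[0,0,0],1],[[0,0,7],[0,0,0],1],[[0,0,9.5],[0,0,0],1],[[0,0,10.7],[0,0,0],1],[[0,0,11.2],[0,0,0],1],[[0,0,11.5],[0,0,0],1],[[0,0,11.5],[0,0,0],1],[[0,0,11.5],[0,0,0],1]]}}

```text
time_s: 4.15
tcp_pos: [0.4203, -0.0169, 0.0026]
orientation: [[-0.999, 0.039, 0.001], [0.039, 0.999, -0.0], [-0.001, -0.0, -1.0]]
contact_force: [-0.0, -0.9, -0.9]
finger_gap: 0.246
```

```bash
python3 mv.py .42 -.03 .00 87.8; python3 -c "
from h import *
crop('scene',200,130,110,82,7,'s2')"
```

```text
t 4.15 tcp [420.3 -16.9   2.6] yaw 87.78 tiltz [ 1.2e-03 -3.0e-04 -1.0e+00] F [-0.  -0.9 -0.9] gap 0.246
shift cm [-0.02 -1.31  0.26] rot [-0.0002  0.0012 -0.0004]
```

View pics/s2.png

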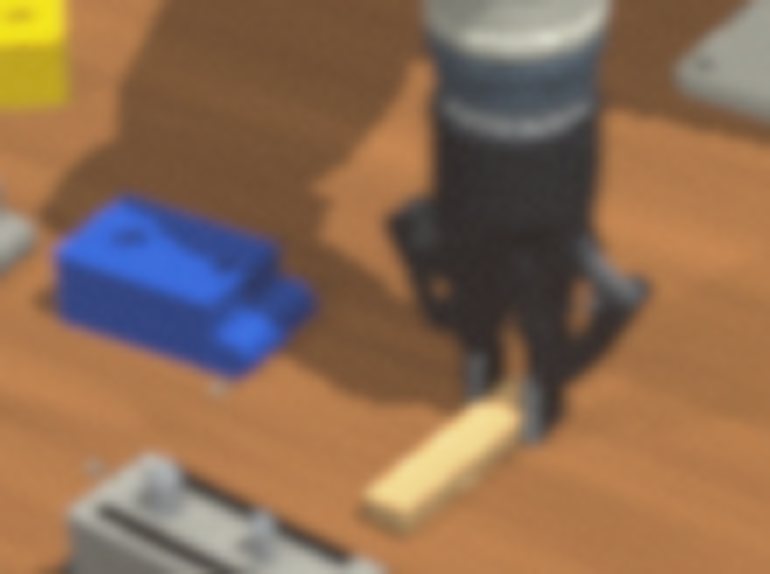

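Request:
{"name": "step_arm", "arguments": {"commands": [[[0,0,0.2],[0,0,0],1],[[0,0,0.2],[0,0,0],1],[[0,0,0.2],[0,0,0],0.2],[[0,0,0.2],[0,0,0],0.0],[[0,0,0.2],[0,0,0],-0.1],[[0,0,-1.5],[0,0,0],-0.2],[[0,0,-5],[0,0,0],-1],[[0,0,-10],[0,0,0],-1]]}}

```text
time_s: 5.0
tcp_pos: [0.4181, -0.0164, 0.1017]
orientation: [[-0.999, 0.039, -0.004], [0.039, 0.999, 0.001], [0.004, 0.001, -1.0]]
contact_force: [2.0, -0.7, -0.3]
finger_gap: 0.913
```

```bash
python3 mv.py .4587 -.3477 .15 2.4; python3 -c "
from h import *
crop('scene',200,130,110,82,7,'s3')
crop('top',190,125,120,90,6.5,'t3')"
```

```text
t 5.0 tcp [418.1 -16.4 101.7] yaw 87.77 tiltz [-0.0044  0.0011 -1.    ] F [ 2.  -0.7 -0.3] gap 0.913
shift cm [ -5.32 -32.94  -4.89] rot [-0.0026 -0.0043  1.49  ]
```

View pics/s3.png

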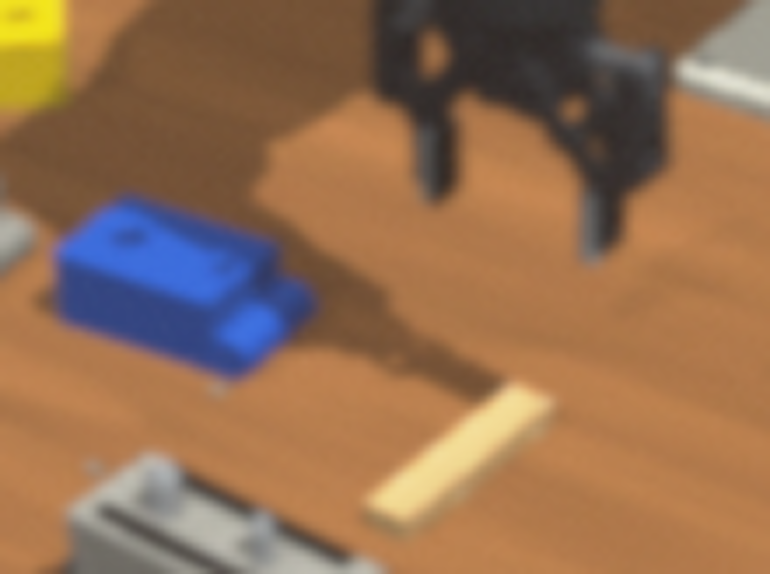

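View pics/t3.png

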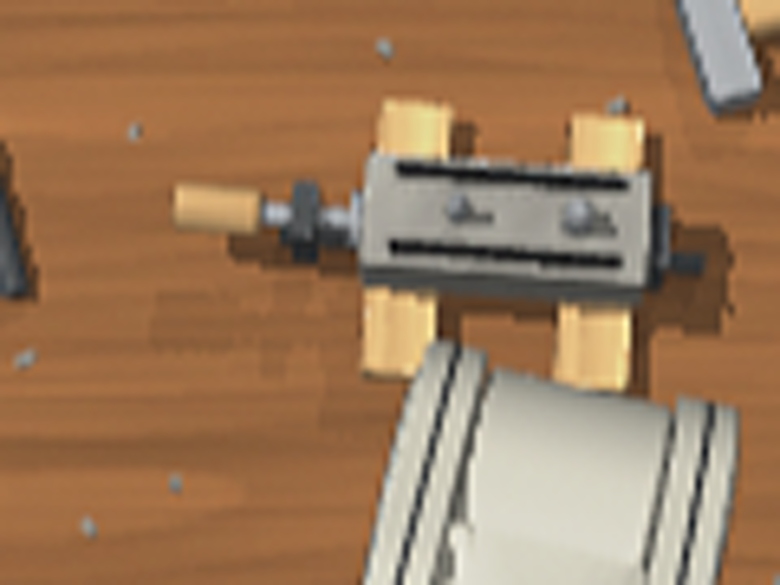

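Both views show the slip lying flat on the bench near (455,455) in the scene crop, and the joint face is clear. Next I go to the grey drilled stone.

Request:
{"name": "step_arm", "arguments": {"commands": [[[-5.3,-32.9,-4.9],[0,0,1.49],-1],[[-5.3,-32.9,-4.9],[0,0,1.49],-1],[[-5.3,-32.9,-4.9],[0,0,1.49],-1],[[-5.3,-32.9,-4.9],[0,0,1.49],-1],[[-5.3,-32.9,-4.9],[0,0,1.49],-1],[[-5.3,-32.9,-4.9],[0,0,1.49],-1],[[-5.3,-32.9,-4.9],[0,0,1.49],-1],[[-5.3,-32.9,-4.9],[0,0,1.49],-1]]}}

```text
time_s: 5.9
tcp_pos: [0.4601, -0.3523, 0.1506]
orientation: [[-0.317, 0.949, 0.001], [0.949, 0.317, -0.001], [-0.002, 0.0, -1.0]]
contact_force: [1.0, 0.6, -0.4]
finger_gap: 0.999
```

```bash
python3 mv.py .4587 -.3477 .12 2.4; python3 -c "
from h import *
crop('top',220,140,80,60,10,'t4')
crop('scene',200,185,80,60,10,'s4')
print(ctrl.get_obs()['qpos'])"
```

```text
t 5.9 tcp [ 460.1 -352.3  150.6] yaw 18.46 tiltz [ 6.0e-04 -1.4e-03 -1.0e+00] F [ 1.   0.6 -0.4] gap 0.999
shift cm [0.48 0.02 3.06] rot [0.0003 0.0015 0.2802]
[-4.55203369e+01  1.93972943e+01 -4.17923344e+00  6.64956471e+01
  4.18581707e-03  2.56887261e+01]
```

View pics/t4.png

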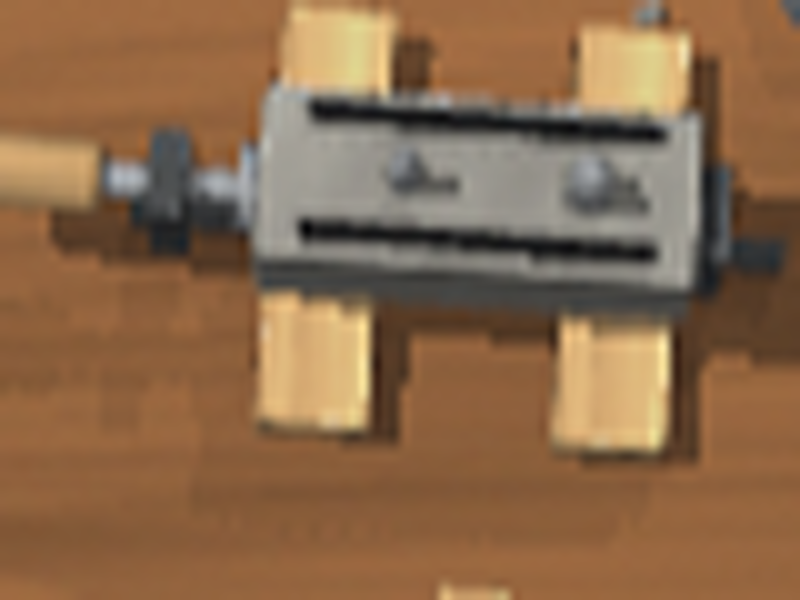

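View pics/s4.png

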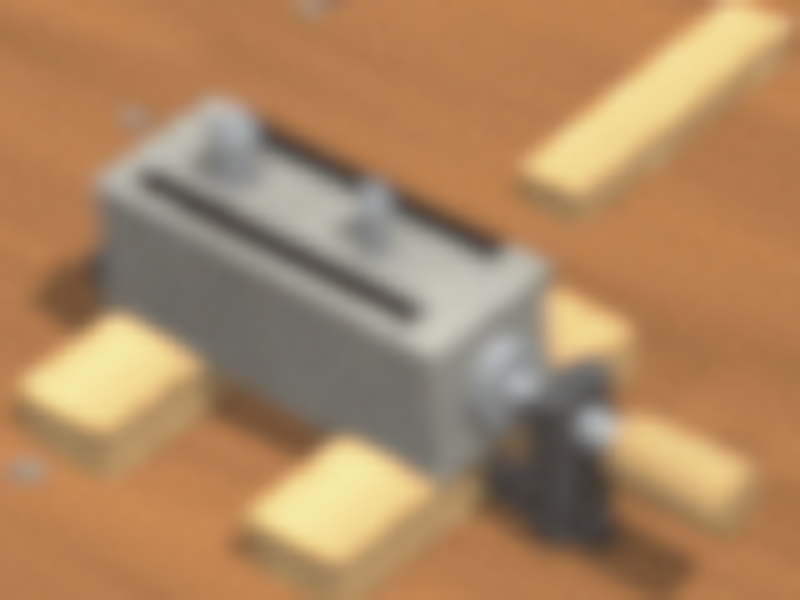

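```bash
cat > m2.py <<'E'
from h import *
kt=(10,220,140); ks=(10,200,185)
T=[((65,-26,70),(273,84)),((-65,-26,70),(702,112)),((-65,26,70),(692,288)),((65,26,70),(258,262)),
 ((52,-18,75),(311,106)),((-52,-18,75),(665,133)),((52,18,75),(300,229)),((-52,18,75),(657,255))]
S=[((-65,-26,70),(103,187)),((-65,26,70),(215,100)),((65,26,70),(550,262)),((65,-26,70),(435,357)),((-52,-18,75),(143,182)),((52,-18,75),(418,315)),((52,18,75),(500,247))]
a=[("top",l,full(u,*kt)) for l,u in T]; b=[("scene",l,full(u,*ks)) for l,u in S]
for lab,o,k in(("top",a,kt),("scene",b,ks),("both",a+b,None)):
    r=fit(o,[.62,0,1.5]); print("base",lab,np.round(r[:2]*1000,1),round(np.degrees(r[2]),2))
    if k:
        c,s=np.cos(r[2]),np.sin(r[2])
        for x in(-32,22):
            for z in(70,94):
                p=proj(lab,[r[0]+c*x/1e3,r[1]+s*x/1e3,z/1e3])[0]; print(x,z,np.round((p+.5-np.array(k[1:]))*k[0]-.5))
E
python3 m2.py
```

```text
[[-0.6, 0.1], [0.6, 0.3], [0.7, -0.1], [-0.4, -0.5], [-0.2, 0.3], [-0.1, 0.1], [0.0, -0.0], [0.0, -0.2]]
base top [628.  -24.6] 85.31
-32 70 [591. 193.]
-32 94 [596. 172.]
22 70 [407. 180.]
22 94 [409. 159.]
[[-1.1, -0.2], [-0.1, -0.1], [0.6, 0.4], [0.2, 0.3], [0.0, -0.8], [0.1, -0.2], [0.2, 0.2]]
base scene [628.2 -21.1] 85.48
-32 70 [238. 184.]
-32 94 [233. 117.]
22 70 [380. 254.]
22 94 [376. 187.]
[[-1.1, 0.2], [0.2, 0.4], [0.2, -0.0], [-0.9, -0.4], [-0.7, 0.5], [-0.6, 0.2], [-0.4, 0.2], [-0.4, -0.1], [-1.5, -0.6], [-0.5, -0.4], [0.1, 0.1], [-0.4, -0.0], [-0.5, -1.1], [-0.4, -0.5], [-0.3, -0.1]]
base both [627.7 -23.2] 85.44
```

Request:
{"name": "step_arm", "arguments": {"commands": [[[0.48,0,3.0],[0,0,0.14],-1],[[0.48,0,3.0],[0,0,0.28],-1],[[0.48,0,3.0],[0,0,0.28],-1],[[0.48,0,6.0],[0,0,0.28],-1],[[0.48,0,8.5],[0,0,0.28],-1],[[0.48,0,9.5],[0,0,0.28],-1],[[0.48,0,9.5],[0,0,0.28],-1],[[0.48,0,9.5],[0,0,0.28],-1]]}}

```text
time_s: 6.8
tcp_pos: [0.4587, -0.3432, 0.057]
orientation: [[-0.055, 0.999, 0.001], [0.999, 0.055, -0.001], [-0.001, 0.001, -1.0]]
contact_force: [0.1, -0.6, 0.6]
finger_gap: 1.002
```

```bash
python3 mv.py .4587 -.3477 .001 2.4; python3 -c "
from h import *
crop('scene',150,110,110,82,7,'s5')"
```

```text
t 6.8 tcp [ 458.7 -343.2   57. ] yaw 3.13 tiltz [ 8.e-04 -8.e-04 -1.e+00] F [ 0.1 -0.6  0.6] gap 1.002
shift cm [-0.44 -0.03  5.6 ] rot [0.0008 0.0008 0.0127]
```

View pics/s5.png

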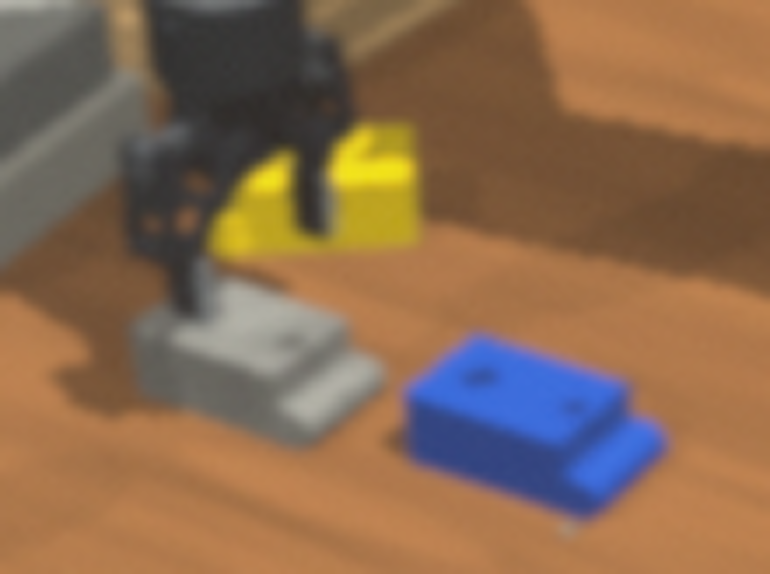

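Request:
{"name": "step_arm", "arguments": {"commands": [[[-0.44,0,0.5],[0,0,0.013],-1],[[-0.44,0,2.0],[0,0,0.013],-1],[[-0.44,0,4.0],[0,0,0.013],-1],[[-0.44,0,5.2],[0,0,0.013],-1],[[-0.44,0,5.6],[0,0,0.013],-1],[[-0.44,0,5.6],[0,0,0.013],-1],[[-0.44,0,5.6],[0,0,0.013],-0.7],[[-0.44,0,5.6],[0,0,0.013],-0.5]], "newtons": 80}}

```text
time_s: 7.65
tcp_pos: [0.4589, -0.3478, 0.0008]
orientation: [[-0.039, 0.999, 0.001], [0.999, 0.039, -0.001], [-0.001, 0.001, -1.0]]
contact_force: [-1.0, 0.5, 0.4]
finger_gap: 0.75
```

Request:
{"name": "step_arm", "arguments": {"commands": [[[0,0,0],[0,0,0],-0.3],[[0,0,0],[0,0,0],0],[[0,0,0],[0,0,0],1],[[0,0,0],[0,0,0],1],[[0,0,0],[0,0,0],1],[[0,0,0],[0,0,0],1],[[0,0,0],[0,0,0],1],[[0,0,0],[0,0,0],1]]}}

```text
time_s: 8.45
tcp_pos: [0.459, -0.3478, 0.0011]
orientation: [[-0.039, 0.999, 0.001], [0.999, 0.039, -0.001], [-0.001, 0.001, -1.0]]
contact_force: [-0.2, 0.3, 4.5]
finger_gap: 0.691
```

```bash
python3 mv.py .4587 -.3477 .16 2.4
```

```text
t 8.45 tcp [ 459.  -347.8    1.1] yaw 2.24 tiltz [ 0.0015 -0.0013 -1.    ] F [-0.2  0.3  4.5] gap 0.691
shift cm [-1.000e-02 -1.000e-02 -1.589e+01] rot [ 0.0014  0.0014 -0.0027]
```

Request:
{"name": "step_arm", "arguments": {"commands": [[[0,0,-1],[0,0,0],1],[[0,0,-4],[0,0,0],1],[[0,0,-8],[0,0,0],1],[[0,0,-11],[0,0,0],1],[[0,0,-13],[0,0,0],1],[[0,0,-13.4],[0,0,0],1],[[0,0,-13.4],[0,0,0],1],[[0,0,-13.4],[0,0,0],1]]}}

```text
time_s: 9.25
tcp_pos: [0.4579, -0.3469, 0.1327]
orientation: [[-0.039, 0.999, -0.002], [0.999, 0.039, 0.002], [0.002, -0.002, -1.0]]
contact_force: [-0.2, 0.1, -4.9]
finger_gap: 0.692
```

```bash
python3 mv.py .628 -.0234 .135 -4.6; python3 -c "
from h import *
crop('scene',140,90,120,90,6.5,'s6')
crop('top',320,150,120,90,6.5,'t6')"
```

```text
t 9.25 tcp [ 457.9 -346.9  132.7] yaw 2.23 tiltz [-0.0016  0.0016 -1.    ] F [-0.2  0.1 -4.9] gap 0.692
shift cm [31.66 18.26 -0.21] rot [-0.0016 -0.0016  0.1192]
```

View pics/s6.png

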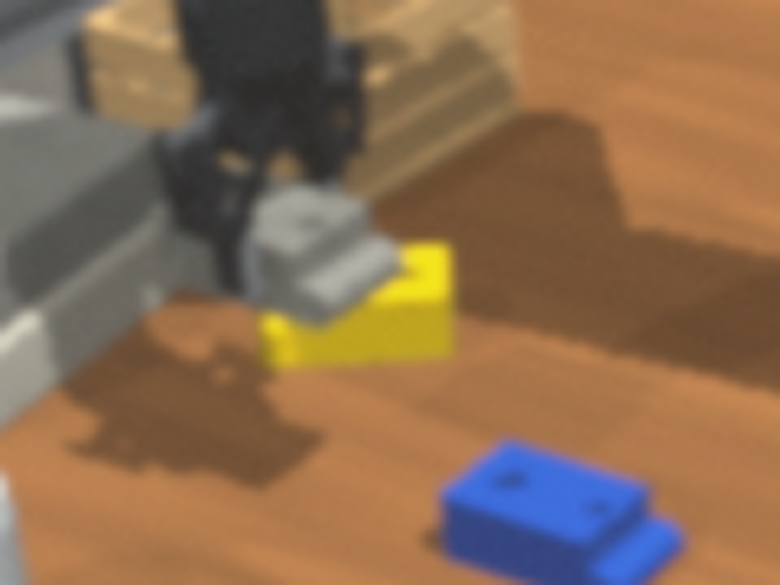

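View pics/t6.png

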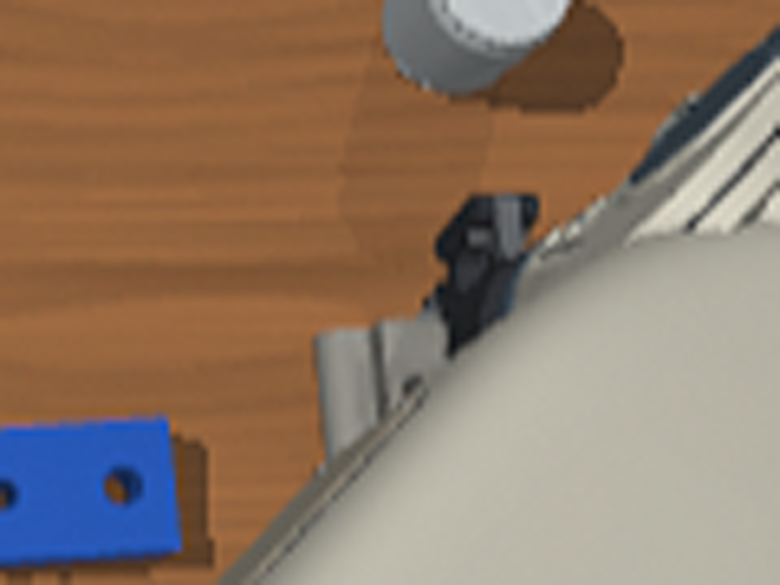

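Request:
{"name": "step_arm", "arguments": {"commands": [[[4,2.3,0],[0,0,0.015],1],[[8.5,4.9,0],[0,0,0.03],1],[[13,7.5,0],[0,0,0.05],1],[[17.5,10.1,-0.2],[0,0,0.07],1],[[22,12.7,-0.2],[0,0,0.09],1],[[26.5,15.3,-0.2],[0,0,0.119],1],[[30,17.3,-0.2],[0,0,0.119],1],[[31.7,18.3,-0.2],[0,0,0.119],1]]}}

```text
time_s: 10.15
tcp_pos: [0.6299, -0.0193, 0.1346]
orientation: [[0.077, 0.997, -0.001], [0.997, -0.077, 0.001], [0.001, -0.001, -1.0]]
contact_force: [-0.2, -0.8, -4.7]
finger_gap: 0.692
```

Request:
{"name": "step_arm", "arguments": {"commands": [[[0,0,0],[0,0,0],1],[[0,0,0],[0,0,0],1],[[0,0,0],[0,0,0],1],[[0,0,0],[0,0,0],1],[[0,0,0],[0,0,0],1],[[0,0,0],[0,0,0],1],[[0,0,0],[0,0,0],1],[[0,0,0],[0,0,0],1]]}}

```text
time_s: 10.95
tcp_pos: [0.6289, -0.0237, 0.1361]
orientation: [[0.08, 0.997, 0.0], [0.997, -0.08, -0.0], [-0.0, 0.0, -1.0]]
contact_force: [0.3, 0.3, -5.2]
finger_gap: 0.692
```

```bash
python3 mv.py .628 -.0234 .135 -4.6; python3 -c "
from h import *
crop('scene',195,155,90,67,8.8,'s7')
crop('top',210,120,100,75,8,'t7')"
```

```text
t 10.95 tcp [628.9 -23.7 136.1] yaw -4.6 tiltz [ 1.e-04 -0.e+00 -1.e+00] F [ 0.3  0.3 -5.2] gap 0.692
shift cm [ 0.02 -0.1   0.11] rot [0.0001 0.     0.    ]
```

View pics/s7.png

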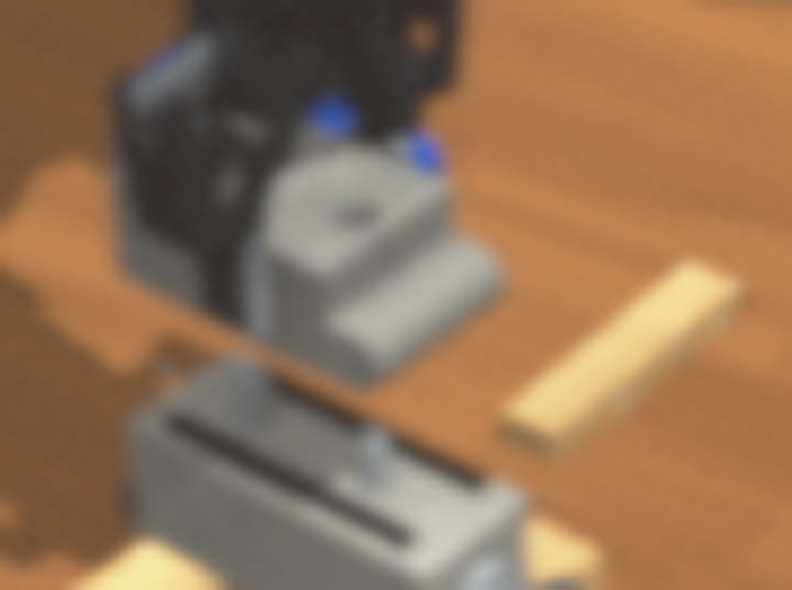

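View pics/t7.png

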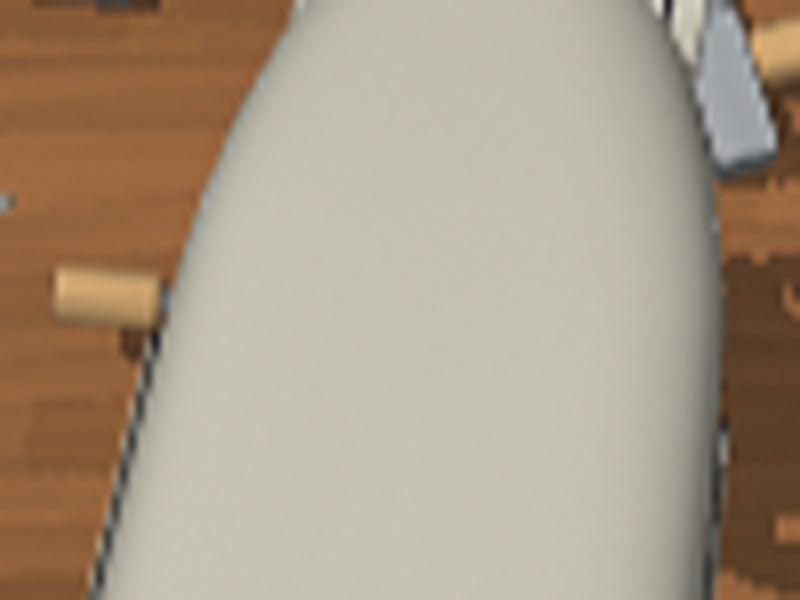

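```bash
cat > ov.py <<'E'
from h import *
import sys
def cyl(x,prof,n=40):
    a=np.linspace(0,2*np.pi,n); return [np.c_[x+r*np.cos(a),r*np.sin(a),np.full(n,z)] for r,z in prof]
def rect(x0,x1,y0,y1,z): return np.array([[x0,y0,z],[x1,y0,z],[x1,y1,z],[x0,y1,z],[x0,y0,z]],float)
BASE=[rect(-65,65,-26,26,70),rect(-52,52,15,21,75),rect(-52,52,-21,-15,75)]+cyl(-32,[(7,70),(7,87),(3.5,94)])+cyl(22,[(5,70),(5,87),(1.5,94)])
CAP=[rect(-55,35,-30,30,40),rect(-55,55,-30,30,0),rect(35,35.01,-30,30,22)]+cyl(-32,[(8.5,40)])+cyl(22,[(6.5,40)])
def W(L,p,z0=0):
    c,s=np.cos(p[2]),np.sin(p[2]); L=L/1000; return np.c_[p[0]+c*L[:,0]-s*L[:,1],p[1]+s*L[:,0]+c*L[:,1],L[:,2]+z0]
def draw(src,cam,x0,y0,w,h,k,items,out):
    im=cv2.imread(src)[y0:y0+h,x0:x0+w]; im=cv2.resize(im,None,fx=k,fy=k,interpolation=cv2.INTER_CUBIC)
    for L,p,z0,col in items:
        for l in L:
            q=(proj(cam,W(l,p,z0))+.5-[x0,y0])*k-.5
            cv2.polylines(im,[np.round(q).astype(int)],False,col,1,cv2.LINE_AA)
    cv2.imwrite(out,im)
E
python3 - <<'E'
from ov import *
p=[.6280,-.0222,np.radians(85.3)]
draw("pics/s4_full.png","scene",203,188,62,46,12.5,[(BASE,p,0,(0,0,255))],"pics/ovs.png")
p=[.6280,-.0246,np.radians(85.3)]
draw("pics/t4_full.png","top",238,143,60,34,13,[(BASE,p,0,(0,0,255))],"pics/ovt.png")
E
```

```text
(no output)
```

View pics/ovs.png

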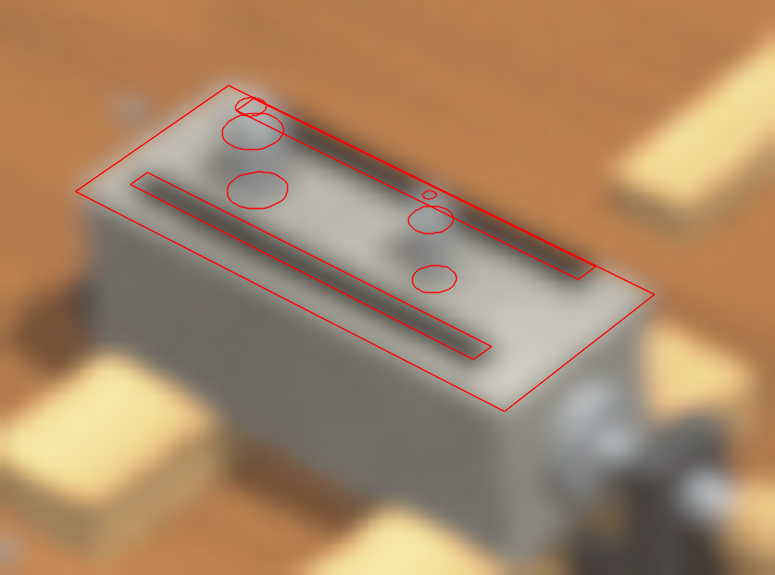

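View pics/ovt.png

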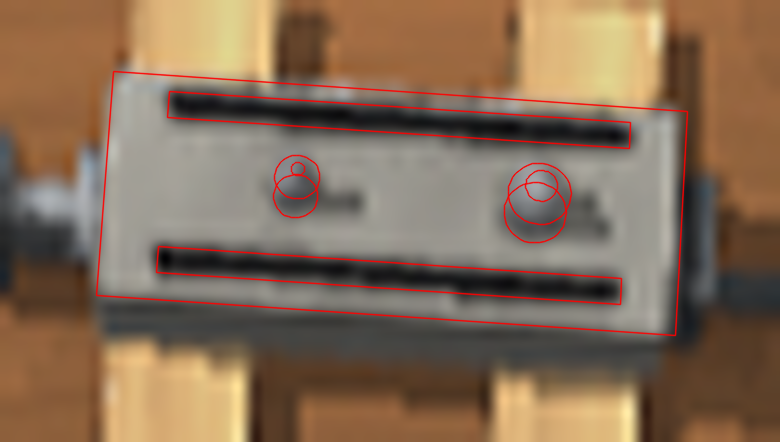

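```bash
python3 - <<'E'
from ov import *
pb=[.6265,-.0226,np.radians(85.3)]; pc=[.62805,-.0225,np.radians(85.4)]
draw("pics/s4_full.png","scene",203,188,62,46,12.5,[(BASE,pb,0,(0,0,255))],"pics/ovs2.png")
draw("pics/s7_full.png","scene",203,165,62,52,11.5,[(BASE,pb,0,(0,0,255)),(CAP,pc,.135,(0,255,0))],"pics/ovs3.png")
E
```

```text
(no output)
```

View pics/ovs2.png

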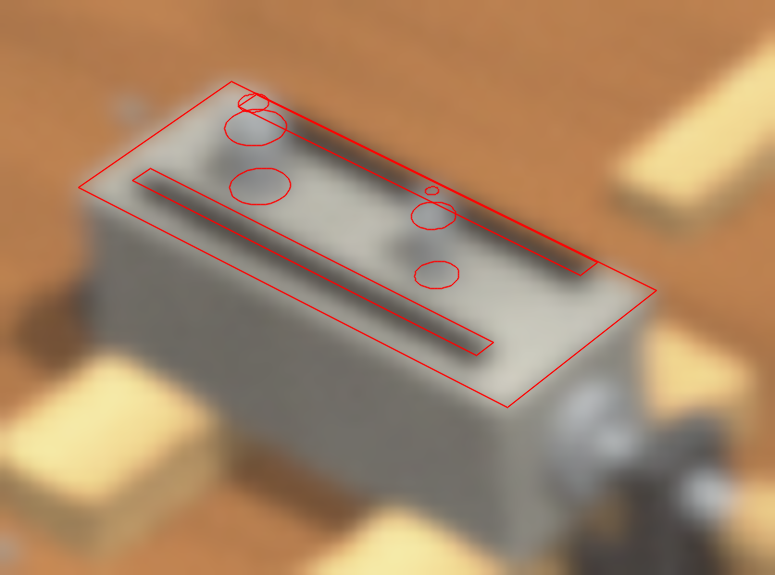

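View pics/ovs3.png

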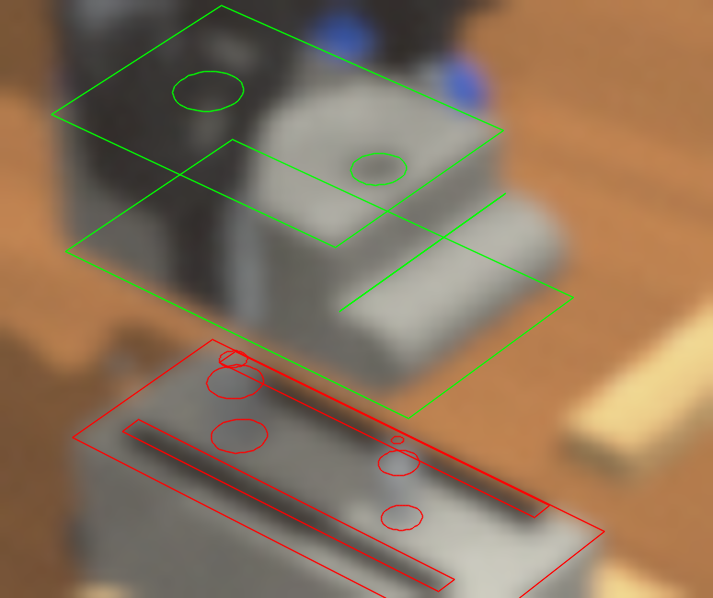

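```bash
python3 - <<'E'
from ov import *
pc=[.4578,-.3466,np.radians(92.5)]
draw("pics/scene0.png","scene",163,145,50,32,15,[(CAP,pc,0,(0,255,0))],"pics/ovs4.png")
E
```

```text
(no output)
```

View pics/ovs4.png

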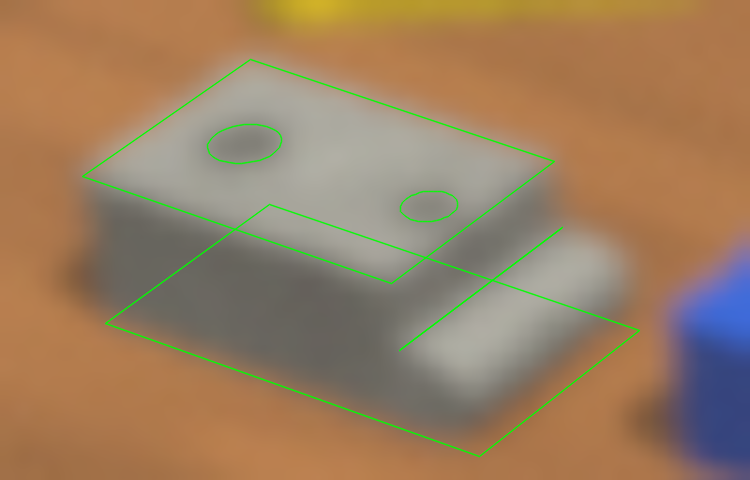

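Request:
{"name": "step_arm", "arguments": {"commands": [[[0,0,1],[0,0,0],1],[[0,0,2],[0,0,0],1],[[0,0,3],[0,0,0],1],[[0,0,3.5],[0,0,0],1],[[0,0,3.7],[0,0,0],1],[[0,0,3.7],[0,0,0],1],[[0,0,3.7],[0,0,0],1],[[0,0,3.7],[0,0,0],1]]}}

```text
time_s: 11.85
tcp_pos: [0.6292, -0.0236, 0.0994]
orientation: [[0.08, 0.997, 0.001], [0.997, -0.08, -0.0], [-0.0, 0.001, -1.0]]
contact_force: [0.5, -0.4, -4.8]
finger_gap: 0.691
```

```bash
python3 mv.py .6287 -.0233 .09 -4.65; python3 - <<'E'
from ov import *
crop('scene',203,170,62,52,11.5,'s8')
o=ctrl.get_obs(); t=o["tcp_pos"]
pb=[.6265,-.0226,np.radians(85.3)]; pc=[t[0]-.00085,t[1]+.0012,np.radians(85.4)]
draw("pics/s8_full.png","scene",203,170,62,52,11.5,[(BASE[:3],pb,0,(0,0,255)),(CAP,pc,t[2]-.0011,(0,255,0))],"pics/ovs5.png")
E
```

```text
t 11.85 tcp [629.2 -23.6  99.4] yaw -4.58 tiltz [ 8.e-04 -1.e-04 -1.e+00] F [ 0.5 -0.4 -4.8] gap 0.691
shift cm [ 0.02 -0.06  0.94] rot [0.0008 0.0001 0.0012]
```

View pics/s8.png

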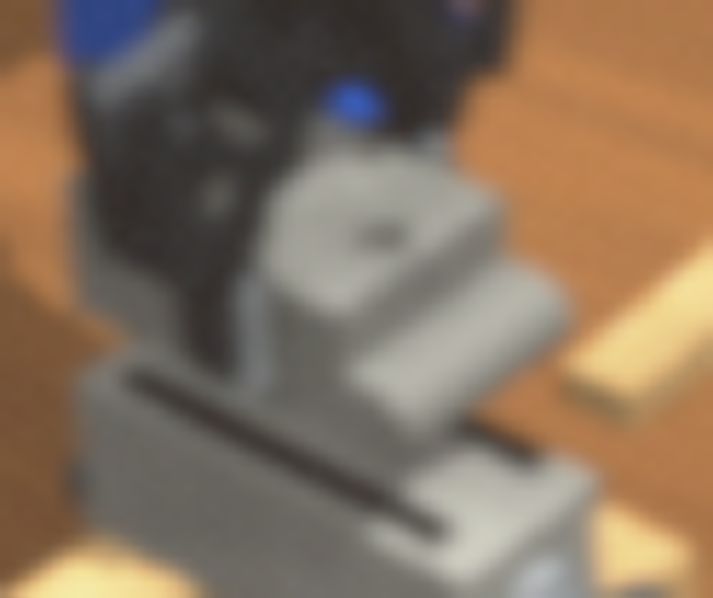

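View pics/ovs5.png

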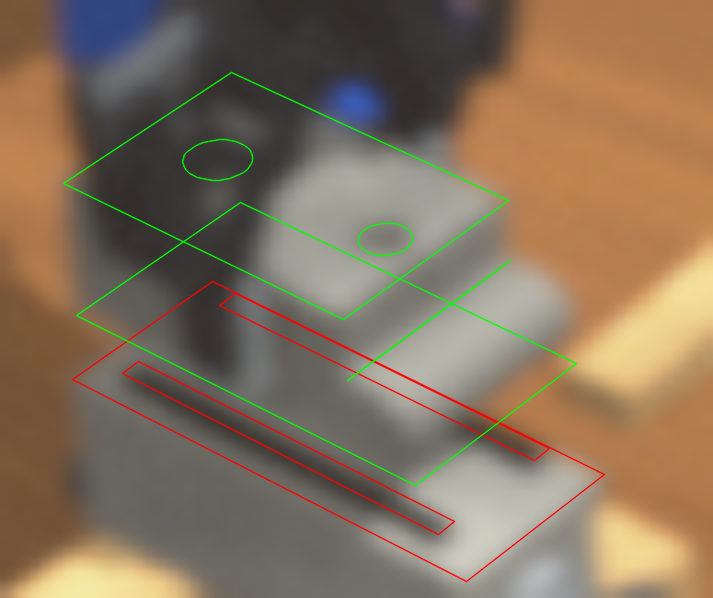

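Request:
{"name": "step_arm", "arguments": {"commands": [[[0,0,0.3],[0,0,0],1],[[0,0,0.5],[0,0,0],1],[[0,0,0.65],[0,0,0],1],[[0,0,0.8],[0,0,0],1],[[0,0,0.9],[0,0,0],1],[[0,0,1.0],[0,0,0],1],[[0,0,1.0],[0,0,0],1],[[0,0,1.0],[0,0,0],1]]}}

```text
time_s: 12.7
tcp_pos: [0.629, -0.0235, 0.089]
orientation: [[0.08, 0.997, 0.0], [0.997, -0.08, -0.0], [-0.0, 0.0, -1.0]]
contact_force: [-0.5, -0.1, -4.3]
finger_gap: 0.69
```

```bash
python3 mv.py .6287 -.0233 .09 -4.65; python3 -c "
from plant import ctrl
print(ctrl.get_obs()['ft_torque'])"
```

```text
t 12.7 tcp [629.  -23.5  89. ] yaw -4.58 tiltz [ 0. -0. -1.] F [-0.5 -0.1 -4.3] gap 0.69
shift cm [ 0.02 -0.03 -0.1 ] rot [0.     0.     0.0012]
[ 0.0252647  -0.00379242  0.01557445]
```

Request:
{"name": "step_arm", "arguments": {"commands": [[[0,0,0.15],[0,0,0],1],[[0,0,0.3],[0,0,0],1],[[0,0,0.4],[0,0,0],1],[[0,0,0.5],[0,0,0],1],[[0,0,0.6],[0,0,0],1],[[0,0,0.7],[0,0,0],1],[[0,0,0.7],[0,0,0],1],[[0,0,0.7],[0,0,0],1]]}}

```text
time_s: 13.5
tcp_pos: [0.629, -0.0235, 0.082]
orientation: [[0.08, 0.997, 0.0], [0.997, -0.08, 0.0], [0.0, 0.0, -1.0]]
contact_force: [0.1, 0.6, -5.3]
finger_gap: 0.693
```

```bash
python3 mv.py .6287 -.0233 .076 -4.65; python3 -c "
from plant import ctrl
print(ctrl.get_obs()['ft_torque'])"
```

```text
t 13.5 tcp [629.  -23.5  82. ] yaw -4.58 tiltz [ 0.  0. -1.] F [ 0.1  0.6 -5.3] gap 0.693
shift cm [ 0.02 -0.03  0.6 ] rot [ 0.     -0.      0.0012]
[-0.06950085 -0.00483264 -0.03954958]
```

Request:
{"name": "step_arm", "arguments": {"commands": [[[0,0,0.2],[0,0,0],1],[[0,0,0.4],[0,0,0],1],[[0,0,0.55],[0,0,0],1],[[0,0,0.65],[0,0,0],1],[[0,0,0.7],[0,0,0],1],[[0,0,0.75],[0,0,0],1],[[0,0,0.75],[0,0,0],1],[[0,0,0.75],[0,0,0],1]]}}

```text
time_s: 14.3
tcp_pos: [0.6289, -0.0235, 0.0748]
orientation: [[0.08, 0.997, 0.0], [0.997, -0.08, -0.0], [-0.0, 0.0, -1.0]]
contact_force: [-3.7, -0.2, 3.3]
finger_gap: 0.689
```

```bash
python3 mv.py .6287 -.0233 .071 -4.65; python3 -c "
from plant import ctrl
print(ctrl.get_obs()['ft_torque'])"
```

```text
t 14.3 tcp [628.9 -23.5  74.8] yaw -4.58 tiltz [ 2.e-04 -1.e-04 -1.e+00] F [-3.7 -0.2  3.3] gap 0.689
shift cm [ 0.02 -0.03  0.38] rot [0.0002 0.     0.0011]
[ 0.05064795  0.85264391 -0.02688628]
```

Request:
{"name": "step_arm", "arguments": {"commands": [[[0,-0.03,0],[0,0,0],1],[[0,-0.05,0],[0,0,0],1],[[0,-0.05,0],[0,0,0],1],[[0,-0.05,0],[0,0,0],1],[[0,-0.05,0.1],[0,0,0],1],[[0,-0.05,0.2],[0,0,0],1],[[0,-0.05,0.2],[0,0,0],1],[[0,-0.05,0.2],[0,0,0],1]]}}

```text
time_s: 15.1
tcp_pos: [0.6289, -0.0235, 0.0729]
orientation: [[0.08, 0.997, 0.001], [0.997, -0.08, -0.0], [-0.0, 0.001, -1.0]]
contact_force: [-0.6, 1.0, 6.2]
finger_gap: 0.692
```

```bash
python3 mv.py .6287 -.0233 .071 -4.65; python3 -c "
from plant import ctrl
print(ctrl.get_obs()['ft_torque'])"
```

```text
t 15.1 tcp [628.9 -23.5  72.9] yaw -4.58 tiltz [ 1.e-03 -1.e-04 -1.e+00] F [-0.6  1.   6.2] gap 0.692
shift cm [ 0.02 -0.02  0.19] rot [0.001  0.     0.0012]
[ 0.09249206  0.26923145 -0.04486815]
```

Request:
{"name": "step_arm", "arguments": {"commands": [[[0,0,0.05],[0,0,0],1],[[0,0,0.1],[0,0,0],1],[[0,0,0.15],[0,0,0],1],[[0,0,0.2],[0,0,0],1],[[0,0,0.2],[0,0,0],1],[[0,0,0.2],[0,0,0],1],[[0,0,0.2],[0,0,0],1],[[0,0,0.2],[0,0,0],1]]}}

```text
time_s: 15.9
tcp_pos: [0.6289, -0.0235, 0.0712]
orientation: [[0.08, 0.997, 0.001], [0.997, -0.08, -0.0], [-0.0, 0.001, -1.0]]
contact_force: [-1.8, 1.2, 9.3]
finger_gap: 0.686
```

```bash
python3 mv.py .6287 -.0233 .071 -4.65; python3 -c "
from plant import ctrl
print(ctrl.get_obs()['ft_torque'])"
```

```text
t 15.9 tcp [628.9 -23.5  71.2] yaw -4.58 tiltz [ 1.3e-03 -2.0e-04 -1.0e+00] F [-1.8  1.2  9.3] gap 0.686
shift cm [ 0.02 -0.02  0.02] rot [0.0013 0.0001 0.0012]
[ 0.15577452  0.50347013 -0.11577013]
```

Request:
{"name": "step_arm", "arguments": {"commands": [[[0,0,0.05],[0,0,0],1],[[0,0,0.1],[0,0,0],1],[[0,0,0.1],[0,0,0],1],[[0,0,0.1],[0,0,0],1],[[0,0,0.1],[0,0,0],1],[[0,0,0.1],[0,0,0],1],[[0,0,0.1],[0,0,0],1],[[0,0,0.1],[0,0,0],1]]}}

```text
time_s: 16.7
tcp_pos: [0.6289, -0.0235, 0.0711]
orientation: [[0.08, 0.997, 0.002], [0.997, -0.08, -0.0], [-0.0, 0.002, -1.0]]
contact_force: [-4.6, 1.1, 18.4]
finger_gap: 0.693
```

```bash
python3 mv.py .6287 -.0233 .071 -4.65; python3 -c "
from plant import ctrl
print(ctrl.get_obs()['ft_torque'])"
```

```text
t 16.7 tcp [628.9 -23.5  71.1] yaw -4.58 tiltz [ 2.1e-03 -4.0e-04 -1.0e+00] F [-4.6  1.1 18.4] gap 0.693
shift cm [ 0.02 -0.02  0.01] rot [0.0021 0.0002 0.0012]
[ 0.19411763  1.16064387 -0.0422508 ]
```

Request:
{"name": "step_arm", "arguments": {"commands": [[[0,-0.02,0],[0.001,0,0],1],[[0,-0.04,0],[0.002,0,0],1],[[0,-0.04,0.02],[0.002,0,0],1],[[0,-0.04,0.02],[0.002,0,0],1],[[0,-0.04,0.02],[0.002,0,0],1],[[0,-0.04,0.02],[0.002,0,0],1],[[0,-0.04,0.02],[0.002,0,0],1],[[0,-0.04,0.02],[0.002,0,0],1]]}}

```text
time_s: 17.5
tcp_pos: [0.6289, -0.0235, 0.0711]
orientation: [[0.08, 0.997, 0.001], [0.997, -0.08, -0.0], [-0.0, 0.001, -1.0]]
contact_force: [-2.9, 1.8, 18.2]
finger_gap: 0.692
```

```bash
python3 mv.py .6287 -.0233 .071 -4.65; python3 -c "
from h import *
print(ctrl.get_obs()['ft_torque'])
crop('scene',193,150,100,75,8,'s9')
crop('top',0,0,512,384,1.5,'t9')"; python3 mv.py .6287 -.0233 .071 -4.65
```

```text
t 17.5 tcp [628.9 -23.5  71.1] yaw -4.58 tiltz [ 1.e-03 -3.e-04 -1.e+00] F [-2.9  1.8 18.2] gap 0.692
shift cm [ 0.02 -0.02  0.01] rot [0.001  0.0002 0.0012]
[ 0.23046542  0.8249289  -0.00816347]
t 17.6 tcp [628.9 -23.5  71.1] yaw -4.58 tiltz [ 1.e-03 -3.e-04 -1.e+00] F [-3.6  1.8 16.7] gap 0.692
shift cm [ 0.02 -0.02  0.01] rot [0.001  0.0002 0.0012]
```

View pics/s9.png

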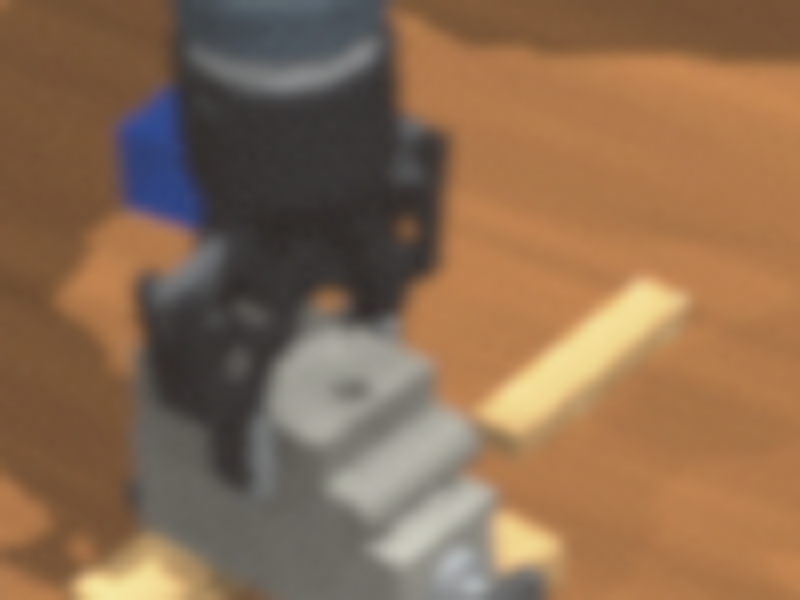

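View pics/t9.png

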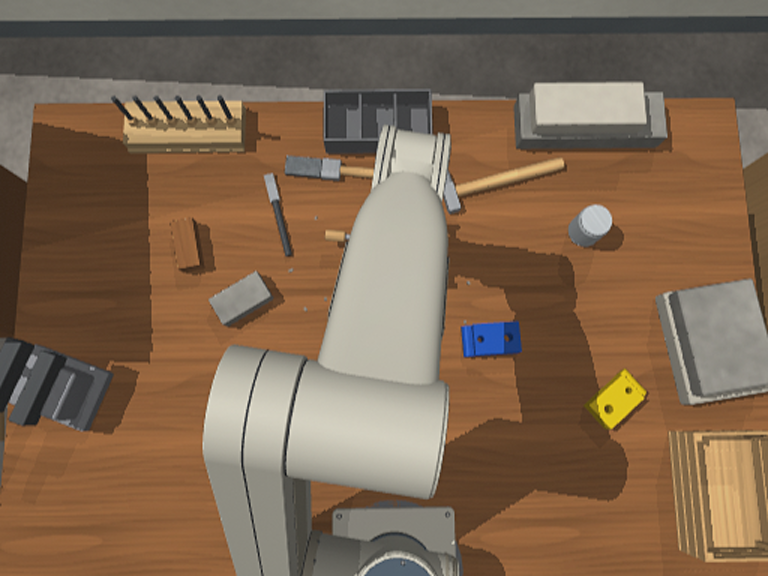

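The scene crop shows the stone seated directly on the lower stone, with no gap or seal visible along the edge at (340,520). The slip is flat on the bench at (585,365), and in the top view everything else is where it was. I'll add a little push and check that it holds.

Request:
{"name": "step_arm", "arguments": {"commands": [[[0,-0.02,0.03],[0.001,0,0],1],[[0,-0.02,0.05],[0.001,0,0],1],[[0,-0.02,0.05],[0.001,0,0],1],[[0,-0.02,0.05],[0.001,0,0],1],[[0,-0.02,0.05],[0.001,0,0],1],[[0,-0.02,0.05],[0.001,0,0],1],[[0,-0.02,0.05],[0.001,0,0],1],[[0,-0.02,0.05],[0.001,0,0],1]]}}

```text
time_s: 18.4
tcp_pos: [0.6289, -0.0235, 0.0711]
orientation: [[0.08, 0.997, 0.001], [0.997, -0.08, -0.0], [-0.0, 0.001, -1.0]]
contact_force: [-4.5, 1.3, 20.7]
finger_gap: 0.688
```

Request:
{"name": "step_arm", "arguments": {"commands": [[[0,0,0],[0,0,0],1],[[0,0,0],[0,0,0],1],[[0,0,0],[0,0,0],1],[[0,0,0],[0,0,0],1],[[0,0,0],[0,0,0],1],[[0,0,0],[0,0,0],1],[[0,0,0],[0,0,0],1],[[0,0,0],[0,0,0],1]]}}

```text
time_s: 19.2
tcp_pos: [0.6289, -0.0235, 0.0711]
orientation: [[0.08, 0.997, 0.001], [0.997, -0.08, -0.0], [-0.0, 0.001, -1.0]]
contact_force: [-4.2, 2.0, 21.2]
finger_gap: 0.695
```

```bash
python3 -c "
from plant import ctrl
print(ctrl.close_job()); o=ctrl.get_obs(); print(o['time_s'],o['tcp_pos'],o['contact_force'],o['finger_gap'])"
```

```text
the job is handed in; nothing more can be done
None
the job is handed in; nothing more can be done
```

The job is done and handed in at about 19 s of the 61 s allowed. The slip is off the joint face, and the drilled stone is on its dowels, held pressed shut.

- **Slip:** I pinched it by its jutting end, pulled it off the joint face and laid it on the bench between the lower stone and the robot. Two later pictures show it lying flat there.
- **Fit:** I gripped the grey drilled stone across its 60 mm width at 80 N and lowered it lip first-way-round, large hole on the thick dowel. There was no measurable force as the holes passed down over the dowel tips.
- **Closed joint:** The tool stopped at 71.1 mm, exactly where the closed joint should put it. The push then rose from 9 N to 21 N with only 0.1 mm more movement, so it is stone on stone. The last check, after a 0.8 s hold, was steady at 21 N. The picture taken just before the last bit of push showed no gap or seal.
- **Other items:** The last top view shows the bystanders and look-alikes that the arm does not hide where they were.

Two small disagreements remain. The two cameras differed by about 2–3 mm on the lower stone's position, so I aimed near the middle, which was within the dowels' taper. A side force of about 4 N and a tilt of about 0.001 rad also remain in the final hold.

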